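# Find the loose panel of the craft chest and push it open

### The job

Four identical panels cover the craft chest and only one of them is loose: press the panels on their black dots to find the one that rocks, then push the raised near edge of that panel over until it stands upright and stays open. Nothing needs gripping or lifting; leave the mug, the water pot and the paint jar standing where they are.

Things in the scene. Friction and masses are not known exactly. Their poses are not given: they have to be found in the camera images.
- chest: Low fixed wooden chest, 132 deep (x), 337 wide (y), 75 mm high, walls x -73 to +59. Four bays in a row (centres y +123, +41, -41, -123), each under one of four identical panels; three are rigidly fixed, one, in any bay, turns on a pivot along y at x = 0, z = 71. Origin on the table under the pivot line; x away from the robot, y left, z up. Bays 73 wide, x -65 to +51, clear 48 below the rim
- rocker (a joint): Angle of the one loose panel (its bay is not told): 0 shut, stop at 1.5 rad (upright). A 2 to 5 N press on its dot sinks the far part into the bay and raises the near edge to chest x = -62 cos a, z = 71 + 62 sin a mm; pressing the near part moves nothing. Stiff pivot (0.06 N m): it stays where left. Pushing the raised edge away from the robot and upward turns it upright
- spot0 (a point): Press spot of the leftmost panel (seen from the robot): middle of its black dot (18 mm across) at chest (+30, +123, 75) mm; the point stays with the chest. The panel is plywood, 110 (x) by 70 (y) by 8 mm, level with the rim, from chest x = -62 (near edge) to +48 mm (far edge), green leaf on its near part
- spot1 (a point): Press spot of the second from left panel (seen from the robot): middle of its black dot (18 mm across) at chest (+30, +41, 75) mm; the point stays with the chest. The panel is plywood, 110 (x) by 70 (y) by 8 mm, level with the rim, from chest x = -62 (near edge) to +48 mm (far edge), green leaf on its near part
- spot2 (a point): Press spot of the third from left panel (seen from the robot): middle of its black dot (18 mm across) at chest (+30, -41, 75) mm; the point stays with the chest. The panel is plywood, 110 (x) by 70 (y) by 8 mm, level with the rim, from chest x = -62 (near edge) to +48 mm (far edge), green leaf on its near part
- spot3 (a point): Press spot of the rightmost panel (seen from the robot): middle of its black dot (18 mm across) at chest (+30, -123, 75) mm; the point stays with the chest. The panel is plywood, 110 (x) by 70 (y) by 8 mm, level with the rim, from chest x = -62 (near edge) to +48 mm (far edge), green leaf on its near part
- mug: White mug standing on the table off the chest's left end, 80 mm across, 92 mm high, handle to its own +y; origin at the centre of its underside. Bystander
- pot: Blue water pot standing off the chest's right end, 72 mm across, 85 mm high; origin at the centre of its underside. Bystander
- jar: Small paint jar with a yellow cap standing beyond the chest, 56 mm across, 75 mm high; origin at the centre of its underside. Bystander

How it is judged:
On the way:
1. the loose panel was pressed and rocked (over 0.2 rad) (value of joint rocker above 0.2 rad), for 0.1 s.
At the end, for the whole second after the job is handed in: the loose panel stands open, more than 1.25 rad (72 degrees) from shut, and at rest; the mug, pot and jar stand upright within 20 mm of where they began (value of joint rocker above 1.25 rad and velocity of joint rocker between -0.05 and 0.05 rad/s and distance of each of mug, pot, jar from where it was at the start of the episode below 0.02 m and angle between each of mug, pot, jar's own z axis and vertical below 0.15 rad); the robot touches nothing.
It fails at once if the mug was lifted, knocked over or moved more than 20 mm (distance of mug from where it was at the start of the episode above 0.02 m or angle between mug's own z axis and vertical above 0.35 rad).
It fails at once if the pot was lifted, knocked over or moved more than 20 mm (distance of pot from where it was at the start of the episode above 0.02 m or angle between pot's own z axis and vertical above 0.35 rad).
It fails at once if the jar was lifted, knocked over or moved more than 20 mm (distance of jar from where it was at the start of the episode above 0.02 m or angle between jar's own z axis and vertical above 0.35 rad).
It also fails if it takes over 48 s, if anything falls off the work surface, if the arm or the gripper's body presses on something with over 40 N, if the wrist force passes 120 N, or if a joint passes its speed limit or range.

### The arm

A 6-joint arm with a two-finger parallel gripper is mounted at the origin on the work surface. World frame = base frame: x ahead of the robot, y to its left, z up, the work surface at z = 0. Lengths are in m, angles in rad, forces in N, time in s.
With the tool pointing down it reaches from about 0.4 to 0.925 m from the base axis. Payload 12.5 kg.
Tool frame: the origin (TCP) lies at the very end of the fingers, on their centre line; the grasp point (between the pads) lies 19 mm behind it; z points along the fingers, x is the direction in which the jaws open and shut, and the axes are right-handed (so a half turn about z gives the same grasp; the last joint's range is limited). The gripper opens to 95 mm and grips with 3 to 60 N. Pads are 20 mm wide; open, the fingers measure 119 mm over their backs; the gripper's body (75 mm by 180 mm) begins 59 mm behind the grasp point.
Start: joints at [1.035, 0.491, 1.559, -0, 1.092, -0.106], TCP at [0.26, 0.568, 0.215] pointing down, gripper open.
Joint ranges: [-3.1, 3.1], [-0.84, 2.19], [0.05, 2.79], [-1.13, 4.28], [0.06, 2.93], [-2.69, 2.69]. Speed limits (rad/s): [2.22, 2.22, 2.79, 3.14, 3.14, 3.14].

### API

Orientations are given as a unit quaternion [x, y, z, w].
In Python, from rig import r gives the robot as it stands.
- The arm moves only by the shell command python3 -m crank 'ROWS' [FORCE]. ROWS is JSON, a list of rows, each a list of 3 entries, a list of its own where there are three numbers: the closure in counts, from 0 (fully open) to 255 (shut), then the shift along the tool's x, y, z in mm, then the turn, a rotation vector about the tool's x, y, z in rad. A call has 1 to 20 rows; each row shifts and turns the commanded pose from where the row before left it, along the tool's axes as they then stand; what a row does not reach is not made up. A row lasts 1/8 s, in which the tool goes at most 62.5 mm and 10.7 degrees, less where a joint would pass 70% of its speed; a pose out of reach is approached as far as the arm can. A call with a gripper value outside its range is refused whole. The fingers move at their own pace and stop on an object; FORCE is the grip in N (left out, the last holds). Time passes only in rows, so rows that do not move let the fingers close. It gives the time, the measured TCP pose, the force and the opening at its end, in the units of the state.
- r.read_state(): the state, without advancing time (a new reading comes with each control period).
- r.read_camera(name): name is "scene" or "top" or "wrist"; returns a dict with "pixels" (420x560x3 uint8, red, green, blue), "fx", "fy", "cx", "cy" (pixels), "extrinsics" (4x4, takes a point from world to camera coordinates); the wrist camera has in their place "mount" (4x4, takes a point from camera to tool coordinates, whose origin is the TCP and whose axes are the tool frame's). Camera axes: x right, y down, z forward; pixel columns grow to the right and rows downward; lengths in m; the calibration is good to about 2 mm. A picture is of the moment at which its call begins: read the wrist's pose just before it. There is no depth.
- r.hand_in(): hands the job in, once; it reports no verdict.
The state is a dict: "t": time; "joint_pos": joint angles; "joint_vel": joint speeds; "tau": joint torques, N m; "ee_pos": TCP position; "ee_rot": TCP orientation; "force": force on the tool from outside, world axes, zero at the start; "torque": the same for the moment, N m; "opening": finger opening in m.
Only numpy, scipy, OpenCV 4.12 (cv2) and the standard library are available. Lean on these libraries where they do the work, as an engineer would, in place of code of your own. Each camera call takes 0.05 s, during which the arm holds its last target. There are 200 camera calls.

## Working session

There is one attempt and no reset: what is moved stays moved. The work goes in short steps, Python scripts to look and compute and a shell command to move; the robot and the scene stay as the last step left them, time stands still between calls to the robot, and variables do not carry over. Pictures are saved under pics/ and viewed, about 8 in all and at most 12, crops included, and the job is handed in when it is done.

```bash
mkdir -p pics; cat > h.py <<'E'
from rig import r
import numpy as np, cv2
def snap(n,f):
    s=r.read_state(); c=r.read_camera(n)
    cv2.imwrite(f'pics/{f}.png',c['pixels'][:,:,::-1]); return s,c
E
python3 - <<'E'
from h import *
a,c=snap('top','top0'); b,d=snap('scene','sc0')
np.set_printoptions(precision=4,suppress=True)
for k in (c,d): print(k['fx'],k['fy'],k['cx'],k['cy']);print(k['extrinsics'])
print(a['ee_pos'],a['ee_rot'],a['force'])
cv2.imwrite('pics/both0.png',cv2.resize(c['pixels'][:,:,::-1],(800,600),interpolation=cv2.INTER_CUBIC))
E
```

```text
421.07260679372325 421.07260679372325 279.34556623277444 211.8405207811988
[[ 0.0036 -0.9995  0.0307  0.0028]
 [-0.9867 -0.0086 -0.1623  0.6366]
 [ 0.1625 -0.0297 -0.9863  0.7683]
 [ 0.      0.      0.      1.    ]]
469.8340565642193 469.8340565642193 286.3362254308408 208.84133473229195
[[ 0.4739  0.8806 -0.002  -0.3286]
 [ 0.6225 -0.3366 -0.7065 -0.3627]
 [-0.6228  0.3336 -0.7077  1.4129]
 [ 0.      0.      0.      1.    ]]
[0.2603 0.5679 0.2141] [ 0.8416  0.5401 -0.0005  0.0003] [ 0.4023  0.6853 -0.1322]
```

View pics/both0.png

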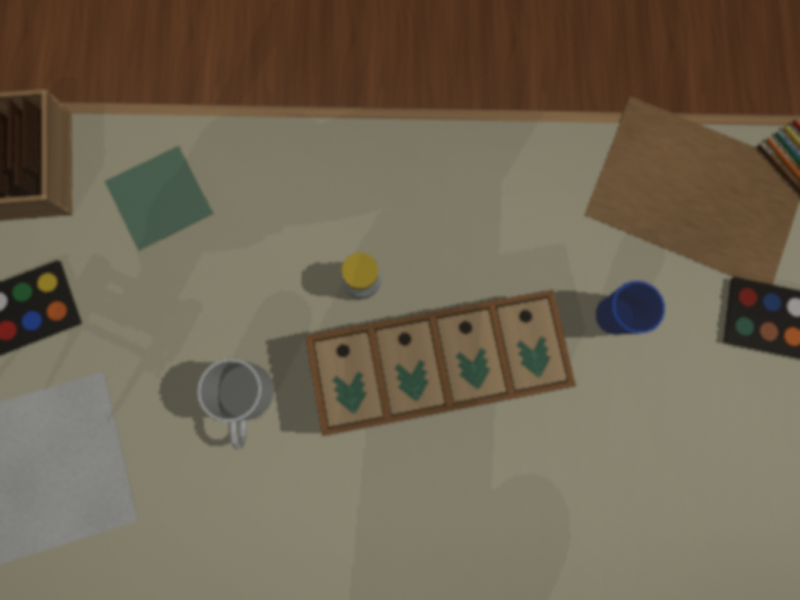

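View pics/sc0.png

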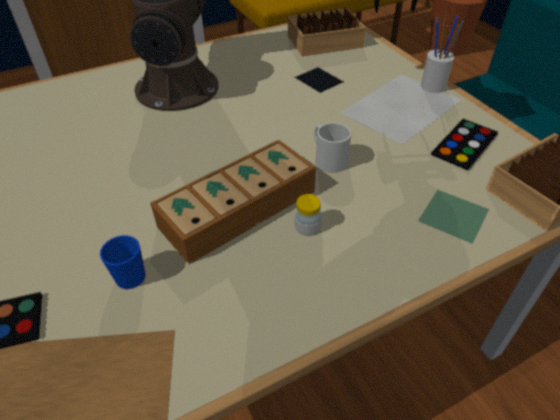

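The top view (enlarged 1.43x) shows the dots at (343,351), (405,339), (465,327) and (526,316). The mug is at (230,390), the jar at (360,270) and the pot at (637,307). In the scene view the dots are, left to right, at (292,169), (262,185), (230,202) and (195,220). The chest is turned by about 10°.

```bash
cat >> h.py <<'E'
from scipy.spatial.transform import Rotation as R
def tri(c,d,p,q):
    P=lambda k:np.array([[k['fx'],0,k['cx']],[0,k['fy'],k['cy']],[0,0,1]])@k['extrinsics'][:3]
    X=cv2.triangulatePoints(P(c),P(d),np.array(p,float).T,np.array(q,float).T); return (X[:3]/X[3]).T
E
python3 - <<'E'
from h import *
np.set_printoptions(precision=4,suppress=True)
c=r.read_camera('top');d=r.read_camera('scene')
p0=np.array([(343,351),(405,339.5),(465,327.5),(526,316)])*.7-.15
q0=np.array([(292,169),(262,185),(230,202),(195,220)])
def ref(k,p):
    g=k['pixels'].mean(2); o=[]
    for u,v in p:
        u0,v0=int(round(u)),int(round(v)); w=g[v0-8:v0+9,u0-8:u0+9]
        m=np.clip(np.median(w)*.6-w,0,None); Y,X=np.mgrid[-8:9,-8:9]; m[X**2+Y**2>64]=0
        o.append((u0+(m*X).sum()/m.sum(),v0+(m*Y).sum()/m.sum()))
    return np.array(o)
p,q=ref(c,p0),ref(d,q0); print(p-p0,q-q0)
X=tri(c,d,p,q); print(X)
yaw=np.arctan2(*( (X[0]-X[3])[:2]*[-1,1])); print('yaw',yaw, np.linalg.norm(X[0]-X[3]))
ct=X.mean(0)[:2]-.03*np.array([np.cos(yaw),np.sin(yaw)]); print('chest',ct)
s=r.read_state(); print(R.from_quat(s['ee_rot']).as_matrix())
E
```

```text
[[-0.2412 -0.4241]
 [-0.5047 -0.5875]
 [ 0.0242 -0.2322]
 [-0.6543 -0.0824]] [[-0.533  -0.5907]
 [-0.2261 -0.644 ]
 [-0.3232 -0.4799]
 [ 0.1085  0.07  ]]
[[ 0.569   0.0805  0.0754]
 [ 0.5849  0.0001  0.0754]
 [ 0.6006 -0.0804  0.0753]
 [ 0.6163 -0.1608  0.075 ]]
yaw 0.1936169091031837 0.24586966102829744
chest [ 0.5632 -0.0459]
[[ 0.4167  0.909  -0.0003]
 [ 0.909  -0.4167 -0.0006]
 [-0.0006 -0.0001 -1.    ]]
```

```bash
cat >> h.py <<'E'
YAW=.1936; CT=np.array([.5632,-.0459])
def chest():
    s=r.read_state(); p=np.array(s['ee_pos']); d=p[:2]-CT; c,n=np.cos(YAW),np.sin(YAW)
    rot=(R.from_euler('z',YAW+np.pi/2)*R.from_euler('x',np.pi)).inv()*R.from_quat(s['ee_rot'])
    print('t%.2f chest x %.1f y %.1f z %.1f'%(s['t'],*(1e3*np.array([c*d[0]+n*d[1],-n*d[0]+c*d[1],p[2]]))),'roterr',rot.as_rotvec().round(3),'F',np.round(s['force'],2),'open',round(s['opening'],4))
E
python3 -m crank '[[255,[0,0,0],[0,0,-0.156]],[255,[0,0,0],[0,0,-0.156]],[255,[0,0,0],[0,0,-0.156]],[255,[0,0,0],[0,0,-0.156]],[255,[-38,15,0],[0,0,0]],[255,[-38,15,0],[0,0,0]],[255,[-38,15,0],[0,0,0]],[255,[-38,15,0],[0,0,0]],[255,[-38,15,0],[0,0,0]],[255,[-38,15,0],[0,0,0]],[255,[-38,15,0],[0,0,0]],[255,[-38,15,0],[0,0,0]],[255,[-38,15,0],[0,0,0]],[255,[-38,15,0],[0,0,0]],[255,[-38,15,0],[0,0,0]],[255,[-38,15,0],[0,0,0]],[255,[-38,15,0],[0,0,0]],[255,[0,0,0],[0,0,0]]]' 20; python3 -c "from h import *;chest()"
```

```text
t: 2.45
ee_pos: [0.5481, 0.1192, 0.2143]
ee_rot: [0.636, 0.771, -0.0, -0.0]
force: [0.8, -0.2, 0.0]
opening: 0.0006
t2.45 chest x 16.9 y 164.9 z 214.3 roterr [ 0.    -0.     0.002] F [ 0.8  -0.18  0.05] open 0.0006
```

```bash
python3 -m crank '[[255,[-42,13,0],[0,0,0]],[255,[0,0,40],[0,0,0]],[255,[0,0,40],[0,0,0]],[255,[0,0,38],[0,0,0]],[255,[0,0,8],[0,0,0]],[255,[0,0,3],[0,0,0]],[255,[0,0,0],[0,0,0]]]' ; python3 - <<'E'
from h import *
chest(); s,c=snap('wrist','w0')
E
```

```text
t: 3.32
ee_pos: [0.5684, 0.0827, 0.0868]
ee_rot: [0.635, 0.772, 0.001, 0.001]
force: [-0.3, 0.1, -0.3]
opening: 0.0007
t3.33 chest x 29.8 y 125.2 z 86.8 roterr [-0.002 -0.    -0.001] F [-0.33  0.14 -0.28] open 0.0007
```

View pics/w0.png

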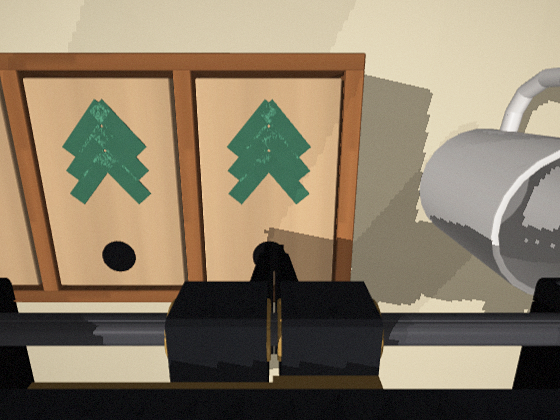

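The wrist view shows the closed finger tip right over the leftmost dot at about (270,252). I'll press it gently.

```bash
python3 -m crank '[[255,[0,0,5],[0,0,0]],[255,[0,0,4],[0,0,0]],[255,[0,0,2],[0,0,0]],[255,[0,0,1],[0,0,0]],[255,[0,0,0],[0,0,0]]]' ; python3 -c "from h import *;chest()"
```

```text
t: 4.0
ee_pos: [0.5679, 0.0824, 0.0752]
ee_rot: [0.635, 0.772, 0.0, 0.0]
force: [-6.4, -1.5, 20.7]
opening: 0.0004
t4.00 chest x 29.3 y 125.0 z 75.2 roterr [-0.001 -0.    -0.001] F [-6.43 -1.52 20.67] open 0.0004
```

20 N with no motion, so this panel is fixed. On to the next one.

```bash
python3 -m crank '[[255,[0,0,-15],[0,0,0]],[255,[-42,0,0],[0,0,0]],[255,[-42,0,0],[0,0,0]],[255,[0,0,9],[0,0,0]],[255,[0,0,4],[0,0,0]],[255,[0,0,2],[0,0,0]],[255,[0,0,0],[0,0,0]]]' ; python3 -c "from h import *;chest()"
```

```text
t: 4.88
ee_pos: [0.5841, 0.0008, 0.0736]
ee_rot: [0.635, 0.773, 0.0, -0.0]
force: [-0.0, 0.7, 0.5]
opening: 0.0003
t4.88 chest x 29.5 y 41.8 z 73.6 roterr [ 0.     0.    -0.002] F [-0.    0.72  0.48] open 0.0003
```

```bash
python3 -m crank '[[255,[0,0,2],[0,0,0]],[255,[0,0,2],[0,0,0]],[255,[0,0,2],[0,0,0]]]' ; python3 -c "from h import *;chest()"
```

```text
t: 5.25
ee_pos: [0.5842, 0.0002, 0.0676]
ee_rot: [0.635, 0.772, 0.0, -0.0]
force: [-1.1, 2.3, 3.4]
opening: 0.0005
t5.25 chest x 29.5 y 41.2 z 67.6 roterr [-0.     0.    -0.001] F [-1.15  2.33  3.4 ] open 0.0005
```

The panel gives at about 3 N, so the loose one is the second from the left. I'll press deeper.

```bash
python3 -m crank '[[255,[0,0,3],[0,0,0]],[255,[0,0,3],[0,0,0]],[255,[0,0,3],[0,0,0]],[255,[0,0,2],[0,0,0]],[255,[0,0,0],[0,0,0]],[255,[0,0,0],[0,0,0]]]' ; python3 - <<'E'
from h import *
chest(); snap('scene','sc1'); snap('wrist','w1')
i=cv2.imread('pics/sc1.png')[100:280,120:340]; w=cv2.imread('pics/w1.png')
cv2.imwrite('pics/m1.png',np.hstack([cv2.resize(i,(440,360)),cv2.resize(w,(360,360))]))
E
```

```text
t: 6.0
ee_pos: [0.5841, -0.0, 0.0565]
ee_rot: [0.635, 0.772, -0.0, -0.0]
force: [1.8, -0.0, 0.7]
opening: 0.0006
t6.00 chest x 29.4 y 41.0 z 56.5 roterr [ 0.     0.    -0.001] F [ 1.81 -0.01  0.69] open 0.0006
```

View pics/m1.png

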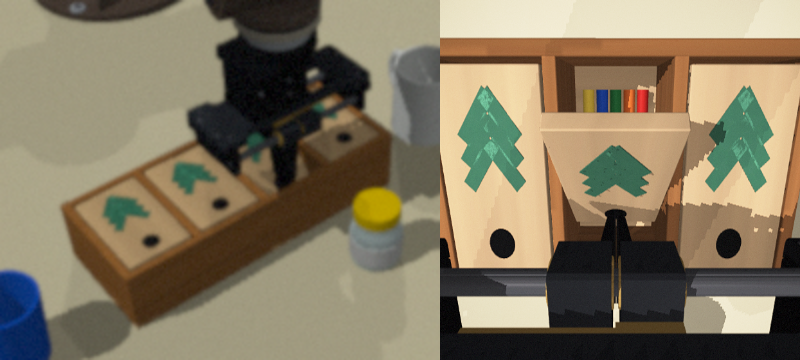

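The second panel is clearly rocked open, near edge up at about (615,115) in the montage. Next I go up and over to the near side and down to a tip height of about 86 mm.

```bash
python3 -m crank '[[255,[0,0,-10],[0,0,0]],[255,[0,0,-35],[0,0,0]],[255,[0,0,-35],[0,0,0]],[255,[0,-40,0],[0,0,0]],[255,[0,-40,0],[0,0,0]],[255,[0,-40,0],[0,0,0]],[255,[0,0,0],[0,0,0]],[255,[0,0,25],[0,0,0]],[255,[0,0,25],[0,0,0]],[255,[0,0,0],[0,0,0]]]' ; python3 -c "from h import *;chest()"
```

```text
t: 7.35
ee_pos: [0.4665, -0.023, 0.0859]
ee_rot: [0.635, 0.772, -0.0, -0.001]
force: [-0.3, 0.0, 0.7]
opening: 0.0004
t7.35 chest x -90.4 y 41.0 z 85.9 roterr [ 0.002  0.001 -0.001] F [-0.31  0.02  0.71] open 0.0004
```

```bash
python3 -m crank '[[255,[0,8,0],[0,0,0]],[255,[0,8,0],[0,0,0]],[255,[0,6,0],[0,0,0]],[255,[0,6,0],[0,0,0]],[255,[0,6,0],[0,0,0]],[255,[0,6,0],[0,0,0]],[255,[0,6,0],[0,0,0]],[255,[0,6,0],[0,0,0]],[255,[0,4,0],[0,0,0]],[255,[0,4,0],[0,0,0]],[255,[0,3,0],[0,0,0]],[255,[0,0,0],[0,0,0]]]' ; python3 - <<'E'
from h import *
chest(); snap('scene','sc2'); snap('wrist','w2')
i=cv2.imread('pics/sc2.png')[100:280,120:340]; w=cv2.imread('pics/w2.png')
cv2.imwrite('pics/m2.png',np.hstack([cv2.resize(i,(440,360)),cv2.resize(w,(360,360))]))
E
```

```text
t: 8.85
ee_pos: [0.5286, -0.011, 0.0866]
ee_rot: [0.635, 0.772, 0.0, 0.0]
force: [0.3, 0.5, -0.4]
opening: 0.0002
t8.85 chest x -27.3 y 40.9 z 86.6 roterr [-0.001 -0.    -0.001] F [ 0.25  0.54 -0.4 ] open 0.0002
```

View pics/m2.png

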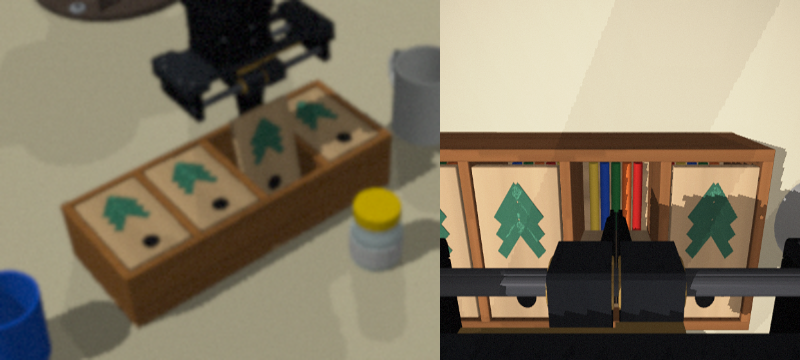

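The panel is about 65° up. I keep pushing in small steps until the force shows the stop.

```bash
python3 -m crank '[[255,[0,3,0],[0,0,0]],[255,[0,3,0],[0,0,0]],[255,[0,2,0],[0,0,0]],[255,[0,0,0],[0,0,0]]]'; python3 -c "from h import *;chest()"; python3 -m crank '[[255,[0,1,0],[0,0,0]],[255,[0,1,0],[0,0,0]],[255,[0,0,0],[0,0,0]]]'; python3 -c "from h import *;chest()"
```

```text
t: 9.45
ee_pos: [0.5358, -0.0095, 0.0866]
ee_rot: [0.635, 0.772, -0.0, -0.0]
force: [-3.9, -1.9, 1.3]
opening: 0.0005
t9.45 chest x -19.9 y 41.0 z 86.6 roterr [ 0.001  0.    -0.001] F [-3.92 -1.9   1.35] open 0.0005
t: 9.82
ee_pos: [0.5361, -0.0093, 0.0866]
ee_rot: [0.635, 0.772, -0.001, -0.002]
force: [-13.0, -4.9, 9.2]
opening: 0.0002
t9.82 chest x -19.6 y 41.1 z 86.6 roterr [ 0.004  0.001 -0.001] F [-12.97  -4.91   9.19] open 0.0002
```

At the stop: 13 N with hardly any motion. I back off, rise and look.

```bash
python3 -m crank '[[255,[0,-4,0],[0,0,0]],[255,[0,-20,0],[0,0,0]],[255,[0,-40,0],[0,0,0]],[255,[0,-40,-10],[0,0,0]],[255,[0,-20,-40],[0,0,0]],[255,[0,0,-40],[0,0,0]],[255,[0,0,0],[0,0,0]],[255,[0,0,0],[0,0,0]],[255,[0,0,0],[0,0,0]]]' ; python3 - <<'E'
from h import *
chest(); snap('scene','sc3'); snap('top','top3')
i=cv2.imread('pics/sc3.png')[100:280,120:340]; w=cv2.imread('pics/top3.png')[130:330,110:490]
cv2.imwrite('pics/m3.png',np.hstack([cv2.resize(i,(370,303)),cv2.resize(w,(430,303))]))
a=cv2.imread('pics/sc0.png').astype(int);b=cv2.imread('pics/sc3.png').astype(int)
for n,(u,v) in dict(mug=(333,148),jar=(308,215),pot=(125,262)).items(): print(n,abs(a-b)[v-35:v+35,u-28:u+28].mean().round(2))
E
```

```text
t: 10.95
ee_pos: [0.4161, -0.0329, 0.1757]
ee_rot: [0.635, 0.772, -0.0, -0.001]
force: [-1.4, -0.9, 0.0]
opening: 0.0004
t10.95 chest x -141.8 y 41.1 z 175.7 roterr [ 0.002  0.001 -0.001] F [-1.42 -0.87  0.03] open 0.0004
mug 12.03
jar 3.86
pot 3.4
```

View pics/m3.png

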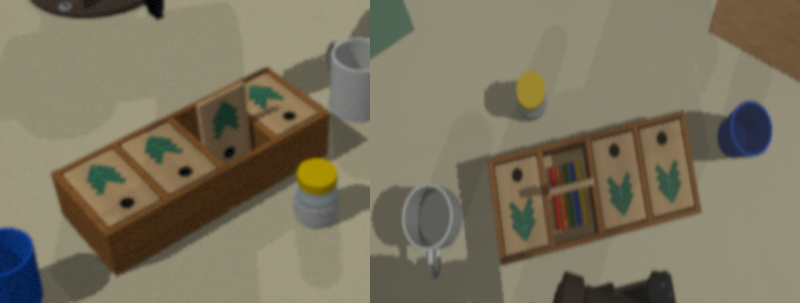

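The panel stands upright: it is edge-on at (570,188) in the top view, and the scene view shows it vertical. The bystanders stand as before, and the arm is clear.

```bash
python3 -c "from h import *;print(r.hand_in())"
```

```text
the job is handed in; nothing more can be done
None
```

The loose panel is the second from the left (spot1). It now stands upright, and the job is handed in at about 11 s of the 48 s allowed; no verdict was reported.

- **Finding it:** I located the chest from the top and scene cameras. The dots came out at about 75 mm high, matching the text, and the chest is turned about 11°. The leftmost panel took about 20 N without moving, while the second sank at about 3 N. I did not press the other two.
- **Opening it:** I rocked that panel well past 0.2 rad by eye, estimating about 0.7 rad from the finger depth. Then I pushed its raised near edge until the force rose to about 14 N with almost no further motion, which I took as the upright stop.
- **Last checks:** After backing off, both cameras showed the panel still upright, and the arm clear of everything. The jar and pot areas were nearly unchanged from the first picture.
- **One check that disagreed:** The mug area of the picture differed more (12 grey levels against 3–4). I put this down to changed shadows; the mug looks upright and in place, and the arm came near it only when passing over and beside it. I did not measure its position again.

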